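Dry-fit the headphone stand top that matches the dowels

TASK

Each of these headphone stands was drilled together with its own saddle top, and the three look-alike tops have got mixed up on the bench. Try the tops on the stand at the front, the one nearest you in the middle of the bench, until you find the one whose hidden holes drop over both dowels, and leave it sitting fully down and flush on that upright; never force a top that does not go on. Every other top must end lying flat on the bench, and the tools and other things on the bench must stay where they are.

Things in the scene. Friction and masses are not known exactly. Their poses are not given: they have to be found in the camera images.
- top_a_center (a point): a wooden saddle top; the three look alike: board 130 mm long (x), 56 wide (y), 28 thick, about 150 g; lips 11 mm wide, 9 high along its short ends. Underside: two hidden blind holes, 12 mm wide, 19 deep, on the long centre line, equally far from the middle, 46, 54 or 62 mm apart centre to centre. Starts flat on the bench, holes down. This point: centre of the board, 14 mm over its underside
- top_b_center (a point): a wooden saddle top; the three look alike: board 130 mm long (x), 56 wide (y), 28 thick, about 150 g; lips 11 mm wide, 9 high along its short ends. Underside: two hidden blind holes, 12 mm wide, 19 deep, on the long centre line, equally far from the middle, 46, 54 or 62 mm apart centre to centre. Starts flat on the bench, holes down. This point: centre of the board, 14 mm over its underside
- top_c_center (a point): a wooden saddle top; the three look alike: board 130 mm long (x), 56 wide (y), 28 thick, about 150 g; lips 11 mm wide, 9 high along its short ends. Underside: two hidden blind holes, 12 mm wide, 19 deep, on the long centre line, equally far from the middle, 46, 54 or 62 mm apart centre to centre. Starts flat on the bench, holes down. This point: centre of the board, 14 mm over its underside
- stand_1_seat (a point): middle of the flat top face, 218 mm over the bench, of a headphone stand's upright (32 mm in x, 86 in y). On the y axis through this point two 10 mm dowels with chamfered ends stand 15 mm proud, equally far either side of it, 46, 54 or 62 mm apart centre to centre. The matching top rests on this face, long side along this y, either way round; the others stay up on the dowel ends
- stand_2_seat (a point): middle of the flat top face, 218 mm over the bench, of a headphone stand's upright (32 mm in x, 86 in y). On the y axis through this point two 10 mm dowels with chamfered ends stand 15 mm proud, equally far either side of it, 46, 54 or 62 mm apart centre to centre. The matching top rests on this face, long side along this y, either way round; the others stay up on the dowel ends
- stand_3_seat (a point): middle of the flat top face, 218 mm over the bench, of a headphone stand's upright (32 mm in x, 86 in y). On the y axis through this point two 10 mm dowels with chamfered ends stand 15 mm proud, equally far either side of it, 46, 54 or 62 mm apart centre to centre. The matching top rests on this face, long side along this y, either way round; the others stay up on the dowel ends
- mallet: bystander: wooden mallet lying down, head 75 x 130 x 60 mm, handle 210 mm; origin under it, between head and handle, x from handle to head
- chisel: bystander: chisel, 255 mm long along x, 28 mm high; origin under its middle
- square: bystander: try square lying flat, stock 130 mm along y, blade 190 mm along x from it, 16 mm high; origin under the middle of the stock
- offcut: bystander: drilled plywood offcut 110 x 80 x 18 mm lying flat among the tops, with a row of four through holes; origin under its middle
- glue: bystander: glue bottle 56 mm across, 165 mm high, standing; origin under its middle
- screwdriver: bystander: screwdriver, 210 mm long along x, 26 mm high; origin under its middle
- clamp: bystander: one-hand bar clamp lying flat, 200 mm along x, from -75 to +90 mm in y, 34 mm high; origin under the middle of its bar
- top_a: the same top as top_a_center: origin in the middle of its underside, x along its length. Its name does not tell which stand it was drilled with: only trying it on does
- top_b: the same top as top_b_center: origin in the middle of its underside, x along its length. Its name does not tell which stand it was drilled with: only trying it on does
- top_c: the same top as top_c_center: origin in the middle of its underside, x along its length. Its name does not tell which stand it was drilled with: only trying it on does
- stand_1: the fixed stand of stand_1_seat: base board 110 (x) x 150 (y) x 18 mm, origin on the bench under its middle; a steel holdfast up to 111 mm high stands behind the base, out to x = +92 mm. Which stand is the front one (x under 0.65 m, near the middle) changes; the other two stand at the back left and right (x over 0.7 m) and are not to be used
- stand_2: the fixed stand of stand_2_seat: base board 110 (x) x 150 (y) x 18 mm, origin on the bench under its middle; a steel holdfast up to 111 mm high stands behind the base, out to x = +92 mm. Which stand is the front one (x under 0.65 m, near the middle) changes; the other two stand at the back left and right (x over 0.7 m) and are not to be used
- stand_3: the fixed stand of stand_3_seat: base board 110 (x) x 150 (y) x 18 mm, origin on the bench under its middle; a steel holdfast up to 111 mm high stands behind the base, out to x = +92 mm. Which stand is the front one (x under 0.65 m, near the middle) changes; the other two stand at the back left and right (x over 0.7 m) and are not to be used
Mind the look-alikes: they are no part of the job. What is shaped like the top_c but green is not meant.

How it is judged:
By the outcome, as a careful person would: the job done as asked, in the order asked, and still so for the second after the job is handed in, with the robot touching nothing.
It also fails if it takes over 72 s, if anything falls off the work surface, if the arm or the gripper's body presses on something with over 40 N, if the wrist force passes 120 N, or if a joint passes its speed limit or range.

ROBOT

A 6-joint arm with a two-finger parallel gripper is mounted at the origin on the work surface. World frame = base frame: x ahead of the robot, y to its left, z up, the work surface at z = 0. Lengths are in m, angles in rad, forces in N, time in s.
With the tool pointing down it reaches from about 0.275 to 0.875 m from the base axis. Payload 12.5 kg.
Tool frame: the origin (TCP) lies midway between the tips of the shut fingers; the grasp point (between the pads) lies 19 mm behind it; z points along the fingers, y is the line along which they close (so a half turn about z gives the same grasp; the last joint's range is limited). The gripper opens to 85 mm and grips with 20 to 120 N. Pads are 22 mm wide; open, the fingers measure 114 mm over their backs; the gripper's body (76 mm by 85 mm) begins 54 mm behind the grasp point. The pads swing forward as they close: fully open they stand 13 mm farther back than shut.
Start: joints at [1.251, 0.351, 1.652, -0, 1.139, -0.085], TCP at [0.128, 0.535, 0.231] pointing down, gripper open.
Joint ranges: [-2.75, 2.75], [-0.79, 2.1], [0.01, 2.65], [-1.57, 4.71], [0.07, 3.14], [-2.87, 2.87]. Speed limits (rad/s): [2.22, 2.22, 2.79, 3.14, 3.14, 3.14].

INTERFACE

Orientations are given as a 3x3 rotation matrix whose columns are the frame's x, y, z axes.
In Python, from cell import sense, camera, get_calibration, close_job gives the robot as it stands.
- The arm moves only by the tool move_arm, never from a script. Its argument "rows" is a list of rows, each a list of 7 numbers: the shift along the world's x, y, z in m, then the turn, a rotation vector about the world's x, y, z in rad, then the opening in per cent of the stroke, from 0 (shut) to 100 (fully open). In form: [[tx, ty, tz, wx, wy, wz, gripper], ...]. A call has exactly 8 rows; each row is the pose to reach, as a shift and turn from the pose commanded when the call began; what a row does not reach only later rows make up. A row lasts 1/8 s, in which the tool goes at most 62.5 mm and 10.7 degrees, less where a joint would pass 70% of its speed; a pose out of reach is approached as far as the arm can. A call with a gripper value outside its range is refused whole. The fingers move at their own pace and stop on an object; "grip_force" is the grip in N (left out, the last holds). Time passes only in rows, so rows that repeat a pose let the fingers close, or fill a call up. It gives the time, the measured TCP pose, the force, the opening and the grip force at its end, in the units of the state.
- sense(): the state, without advancing time (a new reading comes with each control period).
- camera(name): name is "scene" or "top" or "wrist"; returns (picture, depth): 400x640x3 uint8, red, green, blue; 400x640 float32, m along the optical axis (not along the pixel's ray), 0 where there is no reading.
- get_calibration(name): a dict with "fx", "fy", "cx", "cy" (pixels), "k1" (the pictures are not rectified: a ray, as slopes to the right and down, at radius r is drawn at 1 + k1 r^2 times it, then the intrinsics apply), "pose" (4x4, takes a point from camera to world coordinates). Camera axes: x right, y down, z forward; pixel columns grow to the right and rows downward; lengths in m; the calibration is good to about 2 mm. A picture is of the moment at which its call begins: read the wrist's pose just before it. get_calibration takes no time and is no camera call; for the wrist camera it gives the pose at the moment of the call.
- close_job(): hands the job in; it is judged then, once.
The state is a dict: "time": time; "joints": joint angles; "qvel": joint speeds; "effort": joint torques, N m; "ee_pos": TCP position; "orientation": TCP orientation; "force": force on the tool from outside, world axes, zero at the start; "moment": the same for the moment, N m; "opening": opening from 0.0 (shut) to 1.0 (fully open); "grip_force": force on a finger pad.
Only numpy, scipy, OpenCV 4.12 (cv2) and the standard library are available. Lean on these libraries where they do the work, as an engineer would, in place of code of your own. Each camera call takes 0.05 s, during which the arm holds its last target. There are 200 camera calls.

## Working session

There is one attempt and no reset: what is moved stays moved. The work goes in short steps, Python scripts to look and compute and a tool call to move; the robot and the scene stay as the last step left them, time stands still between calls to the robot, and variables do not carry over. Pictures are saved under pics/ and viewed, at most 10 in all, crops included, and the job is handed in when it is done.

Besides the shell and the picture viewer there is one more tool, called as name(argument=value, ...) on one line, values as JSON. move_arm: Moves the arm, as the interface text tells. Its arguments: {"type":"object","properties":{"rows":{"type":"array","items":{"type":"array","items":{"type":"number"}}},"grip_force":{"type":"number"}},"required":["rows"]}

```bash
mkdir -p pics; cat > h.py <<'E'
import numpy as np, cv2
from cell import sense, camera, get_calibration, close_job
def rays(c,uv):
    K=np.array([[c['fx'],0,c['cx']],[0,c['fy'],c['cy']],[0,0,1.]])
    p=cv2.undistortPoints(np.array(uv,float).reshape(-1,1,2),K,np.array([c['k1'],0,0,0.]))[:,0]
    return np.c_[p,np.ones(len(p))]
def onplane(c,uv,z):
    d=rays(c,uv)@c['pose'][:3,:3].T; o=c['pose'][:3,3]
    return o+d*((z-o[2])/d[:,2])[:,None]
def cloud(c,depth):
    v,u=np.mgrid[:400,:640]
    d=rays(c,np.c_[u.ravel(),v.ravel()])*depth.reshape(-1,1)
    return (d@c['pose'][:3,:3].T+c['pose'][:3,3]).reshape(400,640,3)
def snap(n,f):
    c=get_calibration(n); im,d=camera(n); np.savez('pics/'+f+'.npz',im=im,d=d,**c)
    cv2.imwrite('pics/'+f+'.png',im[:,:,::-1]); return im,d,c
E
python3 - <<'E'
from h import *
s=sense();print(s)
for n in('top','scene'):
    im,d,c=snap(n,n+'0');print(n,c['pose'].round(3).tolist(),c['fx'])
E
```

```text
{'time': 0.0, 'joints': array([ 1.25140177e+00,  3.51243772e-01,  1.65244335e+00, -2.48305612e-05,
        1.13908074e+00, -8.45942819e-02]), 'qvel': array([ 0.00060663, -0.00049313, -0.00039092, -0.0008346 ,  0.00059145,
       -0.00144295]), 'effort': array([ 1.92899657e-03, -5.06091607e+01, -2.91408116e+01,  3.06540278e-05,
        4.48259772e-03,  5.62455989e-05]), 'ee_pos': array([0.12782894, 0.53459392, 0.23074697]), 'orientation': array([[-9.72563233e-01,  2.32638426e-01, -3.47595084e-04],
       [ 2.32638673e-01,  9.72562588e-01, -1.12285750e-03],
       [ 7.68381743e-05, -1.17291398e-03, -9.99999309e-01]]), 'force': array([-0.19112219,  0.20228032, -0.27690126]), 'moment': array([-0.00431236,  0.02057076,  0.01277335]), 'grip_force': 0.0, 'opening': 0.9985431369316004}
top [[0.002, -0.995, 0.096, 0.389], [-1.0, -0.001, 0.011, 0.017], [-0.011, -0.096, -0.995, 1.382], [0.0, 0.0, 0.0, 1.0]] 458.4089772581173
scene [[0.886, 0.336, -0.319, 0.915], [0.463, -0.67, 0.58, -0.712], [-0.019, -0.662, -0.749, 1.097], [0.0, 0.0, 0.0, 1.0]] 399.0353739190579
```

View pics/top0.png

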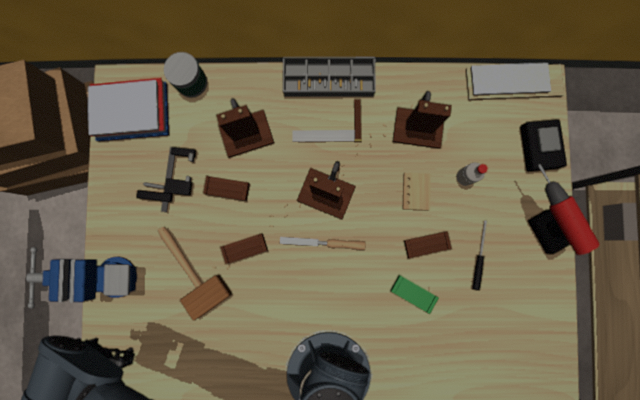

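View pics/scene0.png

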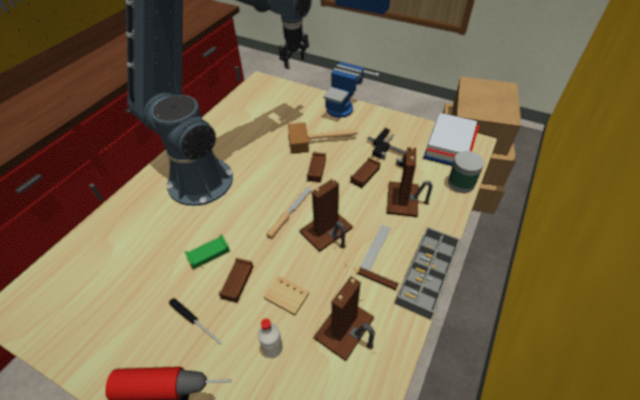

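The top view shows the three brown tops at about (227,188), (244,248) and (428,244). The front stand is at (325,190), the green decoy at (414,294).

```bash
cat > m.py <<'E'
from h import *
def tops(f,z=0.03):
    q=np.load(f'pics/{f}.npz'); im,d=q['im'],q['d']; c={k:q[k] for k in q.files}
    P=cloud(c,d); hsv=cv2.cvtColor(im,cv2.COLOR_RGB2HSV)
    brown=((hsv[...,0]<15)|(hsv[...,0]>165))&(hsv[...,1]>70)&(hsv[...,2]<130)&(d>0)
    for nm,lo,hi,amin in(('board',.015,.05,150),('seat',.205,.245,40)):
        m=(brown&(P[...,2]>lo)&(P[...,2]<hi)).astype(np.uint8)
        if nm=='board': m=cv2.morphologyEx(m,cv2.MORPH_OPEN,np.ones((3,3)))
        n,l,st,_=cv2.connectedComponentsWithStats(m)
        for i in range(1,n):
            if st[i,4]<amin: continue
            p=P[l==i]; r=cv2.minAreaRect(p[:,:2].astype(np.float32)*1000)
            print(nm,st[i,:5],'rect',np.round(r[0],1),np.round(r[1],1),round(r[2],1),'zmed',np.median(p[:,2]).round(4))
if __name__=='__main__':
    import sys
    for f in sys.argv[1:]: print(f); tops(f)
E
python3 m.py top0 scene0
```

```text
top0
board [204 177  45  24 783] rect [547.2 304.7] [128.1  54.4] 80.9 zmed 0.0275
board [405 232  46  26 798] rect [ 381.2 -292.4] [ 54.3 128.2] 12.1 zmed 0.0282
board [221 235  46  29 795] rect [368.7 248.7] [ 55.2 128.2] 17.8 zmed 0.0272
seat [417 101  34  16 359] rect [ 736.6 -274.3] [84.9 30. ] 81.7 zmed 0.2172
seat [217 106  34  20 352] rect [719.4 252.3] [33.  84.3] 17.1 zmed 0.2166
seat [309 174  35  23 392] rect [534.4   6.9] [85.7 32. ] 68.2 zmed 0.2171
scene0
board [ 80  99  38  26 184] rect [-664.7  129.9] [210.5  41.7] 89.7 zmed 0.0198
board [  0 153  36  30 224] rect [-663.5 -271.7] [ 38.5 168.7] 1.9 zmed 0.0204
board [308 153  17  27 337] rect [371.  248.4] [ 50.3 130. ] 19.4 zmed 0.0289
board [352 159  27  26 372] rect [550.4 302.9] [126.5  53.8] 82.3 zmed 0.0285
board [388 183  29  32 499] rect [716.8 249.2] [ 98.5 143.4] 18.5 zmed 0.0189
board [302 222  34  25 457] rect [524.1 -33.5] [108.8  90.6] 21.2 zmed 0.0196
board [220 260  32  41 707] rect [ 384.4 -296.3] [ 55.2 124.6] 12.4 zmed 0.029
board [316 310  56  47 933] rect [ 737.2 -279. ] [143.  103.7] 81.7 zmed 0.0191
seat [406 148   9  20 142] rect [717.1 247. ] [25.2 80.5] 18.2 zmed 0.218
seat [313 181  25  19 221] rect [536.1   2. ] [79.6 29.8] 68.8 zmed 0.218
seat [332 279  28  31 365] rect [ 738.2 -278.8] [81.5 30.6] 81.0 zmed 0.2182
```

```bash
python3 - <<'E'
from h import *
s=sense();R=s['orientation'];p=s['ee_pos'];c=get_calibration('wrist')
print((R.T@(c['pose'][:3,3]-p)).round(4),(R.T@c['pose'][:3,:3]).round(3).tolist(),c['fx'],c['k1'])
E
```

```text
[ 0.0816 -0.0012 -0.1425] [[0.001, -0.948, -0.319], [1.0, 0.001, -0.0], [0.0, -0.319, 0.948]] 322.2522221280296 0.005342424702186824
```

move_arm(rows=[[0.03,-0.03,0.05,0,0,-0.17,100],[0.07,-0.08,0.05,0,0,-0.34,100],[0.11,-0.13,0.05,0,0,-0.51,100],[0.15,-0.17,0.05,0,0,-0.68,100],[0.19,-0.22,0.05,0,0,-0.85,100],[0.22,-0.26,0.05,0,0,-1.02,100],[0.242,-0.286,0.05,0,0,-1.025,100],[0.242,-0.286,0.05,0,0,-1.025,100]])

```text
time: 1.1
ee_pos: [0.3708, 0.2475, 0.2811]
orientation: [[-0.303, 0.953, -0.0], [0.953, 0.303, -0.0], [-0.0, -0.0, -1.0]]
force: [-0.7, 0.3, 0.6]
opening: 1.001
grip_force: 0.0
```

```bash
python3 -c "
from h import *
snap('wrist','w1')"; python3 m.py w1
```

```text
w1
board [ 432  100   94  110 4428] rect [547.7 307.6] [125.8  54.9] 81.0 zmed 0.0278
board [ 299  103   45  104 3466] rect [368.5 251.1] [ 52.7 126.8] 18.9 zmed 0.0281
board [ 517  177  102   99 3907] rect [716.4 254. ] [107.3 145.8] 17.9 zmed 0.0174
board [ 322  286  104   80 2554] rect [533.6   9.4] [146.2 107.1] 68.3 zmed 0.0176
```

View pics/w1.png

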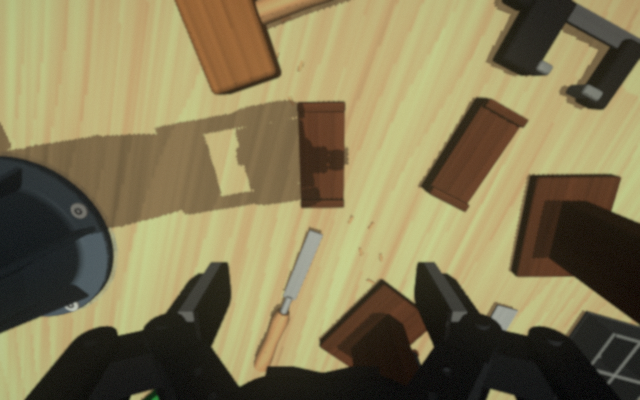

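The wrist view shows top C at about (322,155), the second top at (475,155) and the stand base at the bottom. Next I look at the front stand's dowels from close up.

move_arm(rows=[[0.03,-0.045,0.02,0,0,-0.15,100],[0.06,-0.09,0.05,0,0,-0.3,100],[0.09,-0.135,0.05,0,0,-0.45,100],[0.12,-0.18,0.05,0,0,-0.6,100],[0.15,-0.22,0.05,0,0,-0.687,100],[0.163,-0.24,0.05,0,0,-0.687,100],[0.163,-0.24,0.05,0,0,-0.687,100],[0.163,-0.24,0.05,0,0,-0.687,100]])

```text
time: 2.15
ee_pos: [0.5323, 0.0103, 0.3313]
orientation: [[0.365, 0.931, -0.0], [0.931, -0.365, 0.0], [0.0, -0.001, -1.0]]
force: [0.1, -0.9, -0.0]
opening: 0.998
grip_force: 0.0
```

```bash
python3 -c "
from h import *
s=sense();print(s['ee_pos'].round(4),np.degrees(np.arctan2(*s['orientation'][1::-1,1])))
snap('wrist','w2')"; python3 m.py w2
```

```text
[0.5323 0.0103 0.3313] -21.42635814070733
w2
board [  81    0   97   76 3605] rect [371.5 241.6] [ 55.5 111.4] 18.2 zmed 0.0283
board [ 287   99   77   46 2492] rect [550.2  45.7] [ 60.8 104.7] 68.6 zmed 0.0181
board [291 150  16  49 507] rect [487.5  -9.8] [72.  22.3] 67.1 zmed 0.0181
board [346 161  15  40 532] rect [559.  -44.8] [66.2 20.7] 67.7 zmed 0.018
board [ 468  222   71   89 2969] rect [ 736.  -274.5] [146.3 106.3] 81.6 zmed 0.0176
board [ 272  318   65   54 1751] rect [ 382.8 -291.4] [ 56.6 127.4] 10.2 zmed 0.0283
seat [ 307  143   40   98 2652] rect [535.4   7.8] [83.3 31.9] 67.9 zmed 0.2179
seat [ 587  328   43   72 1745] rect [ 737.1 -272.5] [83.  32.2] 82.2 zmed 0.2172
```

View pics/w2.png

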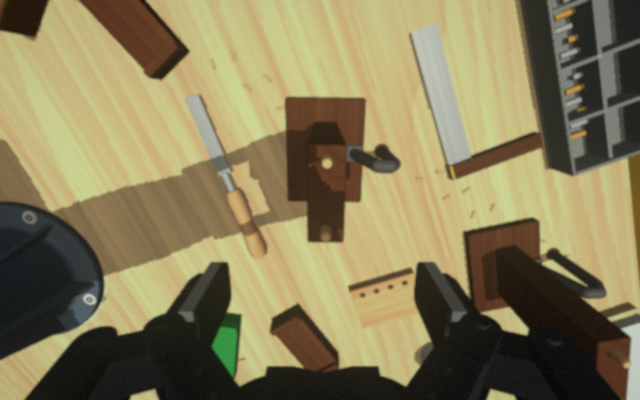

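The stand is centred, with its dowels at about (326,163) and (326,234). I'll measure them at their end height.

```bash
python3 - <<'E'
from h import *
q=np.load('pics/w2.npz');im,d=q['im'],q['d'];c={k:q[k] for k in q.files}
P=cloud(c,d);m=((P[...,2]>.2265)&(P[...,2]<.25)).astype(np.uint8);m[:, :290]=0;m[:,360:]=0;m[260:]=0
n,l,st,ce=cv2.connectedComponentsWithStats(m);C=[]
for i in range(1,n):
    if st[i,4]>10:
        p=onplane(c,[ce[i]],.232)[0];C.append(p);print(st[i],ce[i].round(1),P[l==i].mean(0).round(4),p.round(4))
a,b=C[:2];print('mid',(a+b)/2,'sep',np.linalg.norm(a-b),'ang',np.degrees(np.arctan2(*(a-b)[1::-1])))
z=cv2.resize(im[140:260,270:390],None,fx=5,fy=5,interpolation=cv2.INTER_CUBIC);cv2.imwrite('pics/z2.png',np.clip(z[:,:,::-1]*1.8,0,255))
E
```

```text
[321 156  13  14 135] [326.8 162.5] [0.5467 0.0358 0.232 ] [0.5467 0.0358 0.232 ]
[320 229  12  13 117] [325.6 235.6] [ 0.5237 -0.021   0.2317] [ 0.5237 -0.0209  0.232 ]
mid [0.53520944 0.00745188 0.232     ] sep 0.06118191518842674 ang 67.90742603546336[ WARN:0@0.728] global loadsave.cpp:1063 imwrite_ Unsupported depth image for selected encoder is fallbacked to CV_8U.
```

View pics/z2.png

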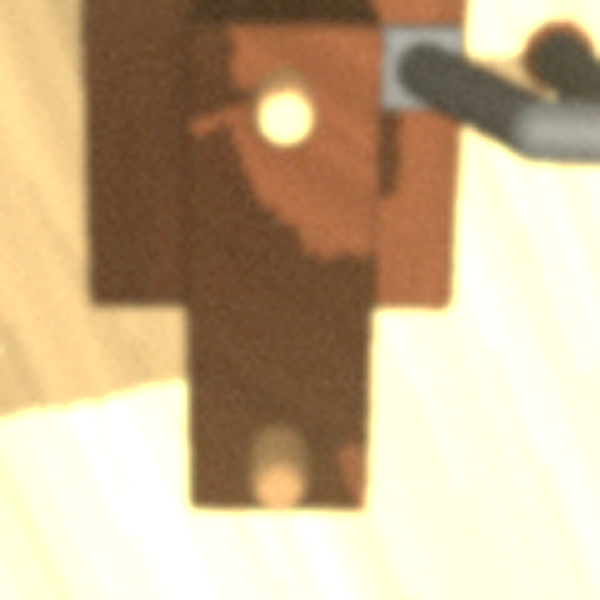

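move_arm(rows=[[-0.03,0.045,0,0,0,0.12,100],[-0.06,0.09,0,0,0,0.26,100],[-0.09,0.135,-0.01,0,0,0.4,100],[-0.12,0.18,-0.03,0,0,0.54,100],[-0.148,0.22,-0.07,0,0,0.66,100],[-0.1633,0.24,-0.12,0,0,0.692,100],[-0.1633,0.24,-0.17,0,0,0.692,100],[-0.1633,0.24,-0.22,0,0,0.692,100]])

```text
time: 3.2
ee_pos: [0.3686, 0.2499, 0.1104]
orientation: [[-0.313, 0.95, 0.001], [0.95, 0.313, 0.001], [0.0, 0.001, -1.0]]
force: [1.2, 1.0, -0.2]
opening: 1.0
grip_force: 0.0
```

```bash
python3 -c "
from h import *
s=sense();print(s['ee_pos'].round(4),np.degrees(np.arctan2(*s['orientation'][1::-1,1])))
snap('wrist','w3')"; python3 m.py w3
```

```text
[0.3686 0.2499 0.1104] 18.269108090409738
w3
board [  500   115   140   177 11339] rect [547.1 307.1] [126.9  55.9] 81.1 zmed 0.0276
board [  284   116    80   155 10422] rect [367.3 254.8] [ 54.5 119.7] 18.5 zmed 0.028
board [321 274  36  11 315] rect [398.5 199.1] [27.4  8.4] 21.7 zmed 0.0367
board [618 323  22  56 696] rect [681.3 197.8] [19.5 63.9] 34.4 zmed 0.0171
```

move_arm(rows=[[0,0,-0.04,0,0,0,100],[0,0,-0.08,0,0,0,100],[0,0,-0.105,0,0,0,100],[0,0,-0.112,0,0,0,100],[0,0,-0.112,0,0,0,60],[0,0,-0.112,0,0,0,50],[0,0,-0.112,0,0,0,50],[0,0,-0.112,0,0,0,50]], grip_force=50)

```text
time: 4.25
ee_pos: [0.3702, 0.2494, 0.0007]
orientation: [[-0.311, 0.95, 0.002], [0.95, 0.311, 0.001], [0.0, 0.002, -1.0]]
force: [-1.2, 1.2, 5.3]
opening: 0.648
grip_force: 53.1
```

move_arm(rows=[[0,0,0.05,0,0,0,50],[0,0,0.1,0,0,0,50],[0.01,-0.015,0.155,0,0,-0.1,50],[0.03,-0.045,0.205,0,0,-0.24,50],[0.05,-0.075,0.25,0,0,-0.38,50],[0.08,-0.12,0.28,0,0,-0.52,50],[0.11,-0.16,0.29,0,0,-0.66,50],[0.14,-0.205,0.29,0,0,-0.7,50]])

```text
time: 5.25
ee_pos: [0.5104, 0.0426, 0.2916]
orientation: [[0.377, 0.926, 0.003], [0.926, -0.377, 0.0], [0.001, 0.003, -1.0]]
force: [-0.5, 1.1, -2.2]
opening: 0.644
grip_force: 54.6
```

```bash
python3 -c "
from h import *
s=sense();print(s['ee_pos'].round(4),s['opening'],s['force'],np.degrees(np.arctan2(*s['orientation'][1::-1,1])))
snap('wrist','w4')"
```

```text
[0.5104 0.0426 0.2916] 0.6441205418145204 [-0.47946379  1.08656368 -2.21053253] -22.14357767220892
```

View pics/w4.png

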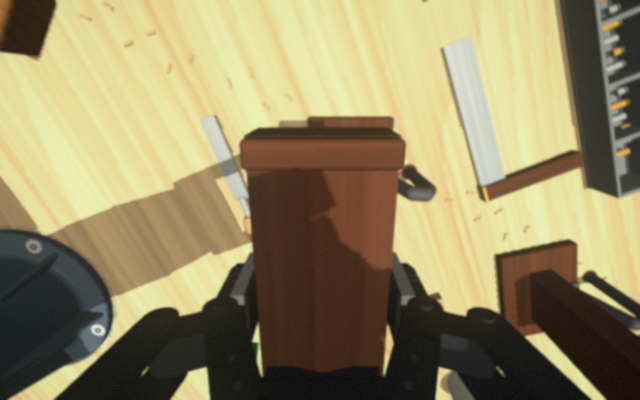

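The held top fills the centre, with its near lip at rows 130-168 and columns 241-405. I measure it in the tool frame.

```bash
cat > held.py <<'E'
from h import *
import sys
# held board in tool frame from the wrist depth; then the tool target for the dowels
def held(f,R,p):
    q=np.load(f'pics/{f}.npz');c={k:q[k] for k in q.files};d=q['d']
    T=(cloud(c,d)-p)@R  # tool frame
    m=(d>0)&(abs(T[...,1])<.045)&(T[...,0]>-.02)&(T[...,0]<.09)&(T[...,2]<0.005)&(T[...,2]>-.06); m[:100]=0
    t=T[m]
    lip=t[(t[:,2]<np.percentile(t[:,2],2)+.004)]
    print('z pct',np.percentile(t[:,2],[2,50,90]).round(4),'lip x',np.percentile(lip[:,0],[1,99]).round(4))
    L=[]
    for x0 in np.arange(.025,.066,.005):
        b=t[(abs(t[:,0]-x0)<.0025)&(t[:,2]<-.022)]
        if len(b)>20: L.append((x0,*np.percentile(b[:,1],[.5,99.5])))
    L=np.array(L);print(L.round(4));print('mean mid',L[:,1:].mean())
    near=np.percentile(t[(t[:,2]<-.015)&(abs(t[:,1])<.02)][:,0],99.5);print('near end x',near)
if __name__=='__main__':
    s=sense();held(sys.argv[1],s['orientation'],s['ee_pos'])
E
python3 held.py w4
python3 - <<'E'
from h import *
q=np.load('pics/w4.npz');im=q['im']
g=im.astype(int)
for v in(150,158):print(v,[g[v,u].tolist() for u in range(236,250,2)],[g[v,u].tolist() for u in range(398,412,2)])
c={k:q[k] for k in q.files};s=sense()
T=(cloud(c,q['d'])-s['ee_pos'])@s['orientation']
for v in range(114,176,4):print(v,T[v,320].round(4))
E
```

```text
z pct [-0.0586 -0.0284 -0.0272] lip x [-0.008   0.0146]
[[ 0.025  -0.0306  0.0247]
 [ 0.03   -0.0307  0.0247]
 [ 0.035  -0.0307  0.0246]
 [ 0.04   -0.0308  0.0247]
 [ 0.045  -0.0308  0.0246]
 [ 0.05   -0.0308  0.0246]
 [ 0.055  -0.0308  0.0246]
 [ 0.06   -0.0303  0.0241]
 [ 0.065  -0.0305  0.0241]]
mean mid -0.0030689924711404543
near end x 0.06932479281412927
150 [[235, 214, 149], [228, 209, 146], [144, 121, 83], [115, 77, 52], [128, 83, 57], [130, 84, 55], [129, 82, 56]] [[124, 80, 54], [122, 80, 51], [116, 76, 51], [128, 96, 65], [220, 185, 128], [233, 206, 143], [233, 210, 145]]
158 [[153, 131, 92], [145, 124, 88], [118, 96, 67], [105, 72, 48], [115, 74, 49], [118, 79, 53], [120, 78, 53]] [[122, 77, 52], [118, 75, 49], [112, 74, 50], [157, 135, 93], [228, 207, 144], [234, 211, 146], [234, 206, 144]]
114 [ 0.0555 -0.007   0.2899]
118 [ 0.0517 -0.0068  0.2729]
122 [ 0.0469 -0.0068  0.2726]
126 [ 0.0419 -0.0068  0.2729]
130 [ 0.0693 -0.0042 -0.0116]
134 [ 0.0693 -0.0041 -0.0244]
138 [ 0.0692 -0.004  -0.0343]
142 [ 0.0682 -0.004  -0.0367]
146 [ 0.0669 -0.004  -0.0368]
150 [ 0.0657 -0.004  -0.0372]
154 [ 0.0644 -0.004  -0.0374]
158 [ 0.0631 -0.004  -0.0379]
162 [ 0.0617 -0.004  -0.0374]
166 [ 0.0602 -0.004  -0.0369]
170 [ 0.0585 -0.004  -0.0357]
174 [ 0.0554 -0.004  -0.029 ]
```

```bash
python3 - <<'E'
from h import *
def tf(th,p): 
    a=np.radians(th);y=np.array([np.cos(a),np.sin(a),0]);z=np.array([0,0,-1.]);x=np.cross(y,z);return np.c_[x,y,z],np.array(p)
def load(f):
    q=np.load(f'pics/{f}.npz');c={k:q[k] for k in q.files};return c,cloud(c,q['d'])
R,p=tf(18.27,[.3686,.2499,.1104]);c,P=load('w3');T=(P-p)@R
m=(P[...,2]>.012)&(P[...,2]<.045)&(abs(T[...,1])<.045)&(T[...,0]>0)&(T[...,0]<.09);t=T[m]
print('w3 near',np.percentile(t[abs(t[:,1])<.02][:,0],99.5))
for x in(.03,.04,.05,.06):
    b=t[(abs(t[:,0]-x)<.002)&(P[m][:,2]>.024)];print(np.percentile(b[:,1],[.5,99.5]),b[:,1].size)
lip=t[P[m][:,2]>.0335];print('lip x',np.percentile(lip[:,0],[1,99]))
print('cam in tool w3',(c['pose'][:3,3]-p)@R)
R,p=tf(-21.43,[.5323,.0103,.3313]);c,P=load('w2')
print('cam in tool w2',(c['pose'][:3,3]-p)@R)
for uv in([326.8,162.5],[325.6,235.6]):print('dowel tool',(onplane(c,[uv],.232)[0]-p)@R)
T=(P-p)@R
m=(abs(P[...,2]-.218)<.004)&(abs(T[...,0])<.07)&(abs(T[...,1])<.03);t=T[m];print('seat',np.percentile(t,[.5,99.5],axis=0))
c,P=load('w4');s=sense();print('cam in tool w4',(c['pose'][:3,3]-s['ee_pos'])@s['orientation'])
E
```

```text
w3 near 0.0649020014259193
[-0.02738088  0.02818418] 421
[-0.02751279  0.02779187] 432
[-0.02734058  0.02804249] 470
[-0.02745534  0.02809756] 513
lip x [0.05418043 0.0645839 ]
cam in tool w3 [ 8.09560091e-02 -1.42026180e-04 -1.42499886e-01]
cam in tool w2 [ 0.08128268  0.00110353 -0.14246057]
dowel tool [0.02900356 0.00409134 0.0993    ]
dowel tool [-0.03218635  0.00341771  0.0993    ]
seat [[-0.04480119 -0.01203908  0.11150901]
 [ 0.0402082   0.01964268  0.11580783]]
cam in tool w4 [ 0.08425467 -0.00301352 -0.14344228]
```

move_arm(rows=[[0.01,-0.015,-0.01,0,0,0,50],[0.02,-0.03,-0.02,0,0,0,50],[0.026,-0.038,-0.02,0,0,0,50],[0.026,-0.038,-0.02,0,0,0,50],[0.026,-0.038,-0.02,0,0,0,50],[0.026,-0.038,-0.02,0,0,0,50],[0.026,-0.038,-0.02,0,0,0,50],[0.026,-0.038,-0.02,0,0,0,50]])

```text
time: 6.3
ee_pos: [0.5356, 0.006, 0.2694]
orientation: [[0.374, 0.927, 0.0], [0.927, -0.374, -0.0], [0.0, 0.0, -1.0]]
force: [-0.6, 0.6, -0.9]
opening: 0.644
grip_force: 54.6
```

```bash
cat > held2.py <<'E'
from h import *
import sys
TGT=np.array([.5352,.0074])
s=sense();R,p=s['orientation'],s['ee_pos'];f=sys.argv[1];im,d,c=snap('wrist',f)
P=cloud(c,d);T=(P-p)@R
m=(d>0)&(abs(T[...,1])<.045)&(T[...,0]>.0)&(T[...,0]<.09)&(T[...,2]<-.012)&(T[...,2]>-.045);t=T[m]
near=np.percentile(t[abs(t[:,1])<.02][:,0],99.5)
L=[]
for x0 in(.025,.035,.045,.052):
    b=t[(abs(t[:,0]-x0)<.0025)&(t[:,2]<-.02)];L.append([x0,np.percentile(b[:,1],[.5,99.5]).mean()])
L=np.array(L);k=np.polyfit(L[:,0],L[:,1],1)
ctr=np.array([near-.065,L[:,1].mean(),0]);w=p+R@ctr
print('ee',p.round(4),'force',s['force'].round(1),'cam in tool',((c['pose'][:3,3]-p)@R).round(4))
print('near',near.round(4),'mid y',L[:,1].round(4),'top z',np.median(t[(t[:,0]<.05)][:,2]).round(4))
th=np.degrees(np.arctan2(R[1,0],R[0,0]));print('tool x angle',th,'board skew deg',np.degrees(k[0]))
print('board world',w.round(4),'shift needed',(TGT-w[:2]).round(4))
E
python3 held2.py w5
```

```text
ee [0.5356 0.006  0.2694] force [-0.6  0.6 -0.9] cam in tool [ 0.0814  0.001  -0.1425]
near 0.0662 mid y [0.0009 0.0009 0.0009 0.0009] top z -0.0272
tool x angle 68.0096533609458 board skew deg -0.09724778383050119
board world [0.5369 0.0068 0.2694] shift needed [-0.0017  0.0006]
```

move_arm(rows=[[-0.0017,0.0006,-0.01,0,0,0,50],[-0.0017,0.0006,-0.02,0,0,0,50],[-0.0017,0.0006,-0.03,0,0,0,50],[-0.0017,0.0006,-0.033,0,0,0,50],[-0.0017,0.0006,-0.035,0,0,0,50],[-0.0017,0.0006,-0.036,0,0,0,50],[-0.0017,0.0006,-0.037,0,0,0,50],[-0.0017,0.0006,-0.038,0,0,0,50]])

```text
time: 7.35
ee_pos: [0.5343, 0.0065, 0.233]
orientation: [[0.375, 0.927, 0.002], [0.927, -0.375, -0.0], [0.001, 0.002, -1.0]]
force: [-6.8, 1.6, 17.9]
opening: 0.646
grip_force: 56.8
```

move_arm(rows=[[-0.0005,0.0002,0,0,0,0,50],[-0.001,0.0004,0,0,0,0,50],[-0.0014,0.0006,0,0,0,0,50],[-0.0014,0.0006,0,0,0,0,50],[-0.0014,0.0006,-0.001,0,0,0,50],[-0.0014,0.0006,-0.001,0,0,0,50],[-0.0014,0.0006,-0.001,0,0,0,50],[-0.0014,0.0006,-0.001,0,0,0,50]])

```text
time: 8.35
ee_pos: [0.5341, 0.0067, 0.233]
orientation: [[0.375, 0.927, 0.006], [0.927, -0.375, -0.001], [0.001, 0.006, -1.0]]
force: [-1.5, -1.3, 17.7]
opening: 0.641
grip_force: 56.9
```

```bash
python3 held2.py w6; python3 -c "
from h import *
print(sense()['moment'])"
```

```text
ee [0.5341 0.0067 0.233 ] force [-1.5 -1.3 17.7] cam in tool [ 0.0814  0.001  -0.1425]
near 0.0662 mid y [0.001  0.0009 0.0008 0.0009] top z -0.0271
tool x angle 68.0039652295223 board skew deg -0.16027826966848344
board world [0.5354 0.0075 0.233 ] shift needed [-0.0002 -0.0001]
[-0.48748505  0.32081831 -0.02122833]
```

move_arm(rows=[[0.0014,-0.0006,0,0,0,0,50],[0.0028,-0.0011,0,0,0,0,50],[0.0028,-0.0011,0,0,0,0,50],[0.002,0.0008,0,0,0,0,50],[0.002,0.0008,0,0,0,0,50],[0.0008,-0.002,0,0,0,0,50],[0.0008,-0.002,0,0,0,0,50],[0.0014,-0.0006,0,0,0,0,50]])

```text
time: 9.4
ee_pos: [0.5352, 0.0058, 0.2331]
orientation: [[0.374, 0.927, 0.005], [0.927, -0.374, -0.002], [0.0, 0.005, -1.0]]
force: [-6.0, -8.1, 19.8]
opening: 0.644
grip_force: 56.9
```

Top C stays up on the dowel ends, so it is not the match; it goes back to its place on the bench.

move_arm(rows=[[0,0,0.035,0,0,0,50],[-0.025,0.035,0.045,0,0,0.12,50],[-0.055,0.08,0.045,0,0,0.26,50],[-0.085,0.125,0.03,0,0,0.4,50],[-0.115,0.17,-0.01,0,0,0.54,50],[-0.145,0.214,-0.05,0,0,0.66,50],[-0.1643,0.242,-0.1,0,0,0.7,50],[-0.1643,0.242,-0.15,0,0,0.7,50]])

```text
time: 10.4
ee_pos: [0.369, 0.2503, 0.0796]
orientation: [[-0.314, 0.949, 0.002], [0.949, 0.314, 0.001], [0.001, 0.002, -1.0]]
force: [1.6, 0.3, -1.4]
opening: 0.642
grip_force: 54.6
```

move_arm(rows=[[0,0,-0.04,0,0,0,50],[0,0,-0.065,0,0,0,50],[0,0,-0.075,0,0,0,50],[0,0,-0.08,0,0,0,50],[0,0,-0.08,0,0,0,80],[0,0,-0.08,0,0,0,100],[0,0,-0.08,0,0,0,100],[0,0,-0.03,0,0,0,100]])

```text
time: 11.4
ee_pos: [0.3681, 0.2477, 0.0489]
orientation: [[-0.311, 0.95, -0.005], [0.951, 0.311, -0.003], [-0.001, -0.006, -1.0]]
force: [0.8, -0.4, 0.8]
opening: 0.998
grip_force: 0.0
```

move_arm(rows=[[0,0,0.05,0,0,0,100],[0.04,0.013,0.06,0,0,-0.1,100],[0.09,0.03,0.06,0,0,-0.25,100],[0.14,0.045,0.06,0,0,-0.4,100],[0.178,0.057,0.06,0,0,-0.471,100],[0.178,0.057,0.05,0,0,-0.471,100],[0.178,0.057,0.05,0,0,-0.471,100],[0.178,0.057,0.05,0,0,-0.471,100]])

```text
time: 12.4
ee_pos: [0.5468, 0.3054, 0.1005]
orientation: [[0.154, 0.988, -0.0], [0.988, -0.154, -0.0], [-0.0, -0.0, -1.0]]
force: [-0.2, 0.6, -0.3]
opening: 0.996
grip_force: 0.0
```

```bash
cat > pre.py <<'E'
from h import *
import sys
s=sense();R,p=s['orientation'],s['ee_pos'];im,d,c=snap('wrist',sys.argv[1])
P=cloud(c,d);T=(P-p)@R
m=(P[...,2]>.02)&(P[...,2]<.045)&(abs(T[...,1])<.05)&(T[...,0]>-.03)&(T[...,0]<.1);t=T[m]
near=np.percentile(t[abs(t[:,1])<.02][:,0],99.5)
L=np.array([[x]+list(np.percentile(t[abs(t[:,0]-x)<.002][:,1],[.5,99.5])) for x in(.02,.03,.04,.05)])
k=np.polyfit(L[:,0],L[:,1:].mean(1),1);print(L.round(4),'skew deg',np.degrees(k[0]),'near',near)
print('ee',p,'theta',np.degrees(np.arctan2(*R[1::-1,1])),'ctr world',(p+R@[near-.065,np.polyval(k,0),0]).round(4))
E
python3 pre.py w7; python3 m.py w7 | head -4
```

```text
[[ 0.02   -0.0256  0.0293]
 [ 0.03   -0.0257  0.0295]
 [ 0.04   -0.026   0.0299]
 [ 0.05   -0.0257  0.0294]] skew deg -0.04611701177832443 near 0.06644955903982071
ee [0.54684497 0.30537927 0.1004949 ] theta -8.844387157354168 ctr world [0.549  0.3065 0.1005]
w7
board [  282   114    86   162 11636] rect [549.6 311.8] [119.4  54.6] 81.0 zmed 0.0281
board [  457   117   167   214 16294] rect [718.1 254. ] [108.9 148.2] 18.1 zmed 0.0177
board [  21  232  144  103 7219] rect [364.2 267.2] [57.3 92.4] 18.3 zmed 0.0283
```

move_arm(rows=[[0.001,0.001,-0.04,0,0,0,100],[0.001,0.001,-0.08,0,0,0,100],[0.001,0.001,-0.1,0,0,0,100],[0.001,0.001,-0.1,0,0,0,60],[0.001,0.001,-0.1,0,0,0,50],[0.001,0.001,-0.1,0,0,0,50],[0.001,0.001,-0.1,0,0,0,50],[0.001,0.001,-0.05,0,0,0,50]], grip_force=50)

```text
time: 13.45
ee_pos: [0.5469, 0.3056, 0.0485]
orientation: [[0.154, 0.988, -0.005], [0.988, -0.154, -0.002], [-0.003, -0.005, -1.0]]
force: [0.2, 0.2, 0.1]
opening: 0.647
grip_force: 54.1
```

move_arm(rows=[[0,0,0.05,0,0,0,50],[0,-0.03,0.1,0,0,-0.03,50],[-0.003,-0.07,0.145,0,0,-0.08,50],[-0.006,-0.115,0.185,0,0,-0.13,50],[-0.009,-0.165,0.215,0,0,-0.18,50],[-0.012,-0.22,0.219,0,0,-0.23,50],[-0.0145,-0.275,0.219,0,0,-0.23,50],[-0.0145,-0.301,0.219,0,0,-0.23,50]])

```text
time: 14.45
ee_pos: [0.5336, 0.0031, 0.27]
orientation: [[0.377, 0.926, 0.001], [0.926, -0.377, -0.0], [0.0, 0.001, -1.0]]
force: [-0.2, 0.8, -1.4]
opening: 0.647
grip_force: 54.3
```

move_arm(rows=[[0,0,0,0,0,0,50],[0,0,0,0,0,0,50],[0,0,0,0,0,0,50],[0,0,0,0,0,0,50],[0,0,0,0,0,0,50],[0,0,0,0,0,0,50],[0,0,0,0,0,0,50],[0,0,0,0,0,0,50]])

```text
time: 15.45
ee_pos: [0.5341, 0.0055, 0.2693]
orientation: [[0.376, 0.927, -0.0], [0.927, -0.376, -0.0], [-0.0, -0.0, -1.0]]
force: [0.7, 0.0, -1.8]
opening: 0.651
grip_force: 54.3
```

```bash
python3 held2.py w8
```

```text
ee [0.5341 0.0055 0.2693] force [ 0.7  0.  -1.8] cam in tool [ 0.0814  0.001  -0.1425]
near 0.0651 mid y [0.0009 0.0009 0.0009 0.0009] top z -0.0261
tool x angle 67.93836296220483 board skew deg 0.046198786489529006
board world [0.535  0.0052 0.2693] shift needed [0.0002 0.0022]
```

move_arm(rows=[[0.0002,0.0022,-0.01,0,0,0,50],[0.0002,0.0022,-0.02,0,0,0,50],[0.0002,0.0022,-0.03,0,0,0,50],[0.0002,0.0022,-0.033,0,0,0,50],[0.0002,0.0022,-0.035,0,0,0,50],[0.0002,0.0022,-0.036,0,0,0,50],[0.0002,0.0022,-0.037,0,0,0,50],[0.0002,0.0022,-0.038,0,0,0,50]])

```text
time: 16.5
ee_pos: [0.5344, 0.0077, 0.2314]
orientation: [[0.376, 0.927, 0.0], [0.927, -0.376, -0.0], [0.0, 0.0, -1.0]]
force: [-0.4, 0.4, -1.5]
opening: 0.647
grip_force: 54.3
```

move_arm(rows=[[0,0,-0.002,0,0,0,50],[0,0,-0.004,0,0,0,50],[0,0,-0.006,0,0,0,50],[0,0,-0.008,0,0,0,50],[0,0,-0.0095,0,0,0,50],[0,0,-0.0105,0,0,0,50],[0,0,-0.0115,0,0,0,50],[0,0,-0.012,0,0,0,50]])

```text
time: 17.5
ee_pos: [0.5344, 0.0077, 0.2199]
orientation: [[0.376, 0.927, 0.0], [0.927, -0.376, -0.0], [0.0, 0.0, -1.0]]
force: [-4.6, -0.2, 10.0]
opening: 0.646
grip_force: 55.4
```

move_arm(rows=[[0,0,-0.0005,0,0,0,50],[0,0,-0.001,0,0,0,50],[0,0,-0.0015,0,0,0,50],[0,0,-0.0015,0,0,0,50],[0,0,-0.0015,0,0,0,50],[0,0,-0.0015,0,0,0,50],[0,0,-0.0015,0,0,0,50],[0,0,-0.0015,0,0,0,50]])

```text
time: 18.5
ee_pos: [0.5344, 0.0077, 0.2199]
orientation: [[0.375, 0.927, 0.001], [0.927, -0.375, -0.0], [0.0, 0.001, -1.0]]
force: [-9.3, -0.2, 20.4]
opening: 0.641
grip_force: 56.8
```

```bash
python3 held2.py w9;python3 - <<'E'
from h import *
q=np.load('pics/w9.npz');c={k:q[k] for k in q.files};P=cloud(c,q['d']);s=sense();T=(P-s['ee_pos'])@s['orientation']
m=(abs(T[...,1])<.02)&(T[...,0]>.02)&(T[...,0]<.05)&(P[...,2]>.2);print('board top z world',np.median(P[m][:,2]))
E
```

```text
ee [0.5344 0.0077 0.2199] force [-9.3 -0.2 20.4] cam in tool [ 0.0814  0.001  -0.1425]
near 0.065 mid y [0.0009 0.0009 0.0009 0.0009] top z -0.0261
tool x angle 67.94602556237896 board skew deg 0.06337491961415671
board world [0.5352 0.0074 0.2199] shift needed [-0.  0.]
board top z world 0.24592525907243254
```

Board top is at 0.246 m (0.218 + 0.028) against a hard stop, so it is seated. I release it and retreat.

move_arm(rows=[[0,0,0.0013,0,0,0,50],[0,0,0.0013,0,0,0,70],[0,0,0.0013,0,0,0,100],[0,0,0.0013,0,0,0,100],[0,0,0.02,0,0,0,100],[0,0,0.06,0,0,0,100],[0,0,0.11,0,0,0,100],[0,0,0.14,0,0,0,100]])

```text
time: 19.55
ee_pos: [0.5346, 0.0077, 0.3602]
orientation: [[0.376, 0.927, 0.002], [0.927, -0.376, -0.0], [0.001, 0.002, -1.0]]
force: [0.9, -0.6, 0.5]
opening: 0.999
grip_force: 0.0
```

move_arm(rows=[[-0.03,0.02,0,0,0,0,100],[-0.07,0.05,0,0,0,0,100],[-0.11,0.08,0,0,0,0,100],[-0.15,0.11,0,0,0,0,100],[-0.18,0.15,0,0,0,0,100],[-0.18,0.18,0,0,0,0,100],[-0.18,0.18,0,0,0,0,100],[-0.18,0.18,0,0,0,0,100]])

```text
time: 20.55
ee_pos: [0.3544, 0.1874, 0.3577]
orientation: [[0.375, 0.927, -0.0], [0.927, -0.375, -0.0], [-0.0, -0.0, -1.0]]
force: [0.8, -0.2, -0.1]
opening: 0.997
grip_force: 0.0
```

```bash
python3 - <<'E'
from h import *
for n in('top','scene'):snap(n,n+'1')
q=np.load('pics/scene1.npz');c={k:q[k] for k in q.files};P=cloud(c,q['d'])
m=(np.hypot(P[...,0]-.535,P[...,1]-.005)<.08)&(abs(P[...,2]-.25)<.03);print(m.sum(),np.percentile(P[m][:,2],[5,30,50,70,95]).round(4))
E
python3 m.py scene1
```

```text
902 [0.2248 0.244  0.2459 0.2476 0.2557]
scene1
board [  0 128  73  54 425] rect [-663.5 -181.8] [341.   45.4] 89.8 zmed 0.0211
board [308 153  17  26 318] rect [372.1 247.2] [ 51.4 127.7] 19.8 zmed 0.0291
board [388 183  30  32 509] rect [718.3 248.5] [103.  146.1] 16.7 zmed 0.0188
board [304 222  32  28 437] rect [532.  -38.4] [104.6  97.1] 25.5 zmed 0.0195
board [221 259  31  42 704] rect [ 384.3 -296.3] [ 54.6 124.3] 11.7 zmed 0.0288
board [316 311  56  47 949] rect [ 737.1 -279.3] [144.1 104.2] 82.1 zmed 0.019
seat [406 148   9  21 143] rect [716.8 246.7] [25.  81.1] 19.0 zmed 0.2173
seat [304 178  42  25 215] rect [552.1 -12.7] [128.9  44.5] 47.5 zmed 0.2342
seat [332 279  27  31 368] rect [ 738.1 -278.9] [80.6 30.1] 82.0 zmed 0.2184
```

View pics/scene1.png

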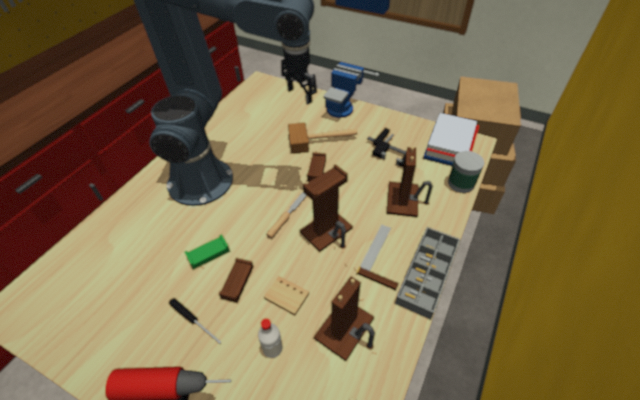

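The top sits level on the front stand at about (326,182). The other two tops lie flat at (317,166) and (236,280), and nothing else has moved.

```bash
python3 -c "
from cell import close_job
print(close_job())"
```

```text
the job is handed in; nothing more can be done
None
```

The second top I tried went over both dowels and is sitting fully down on the front stand; the first did not fit and went back to its place on the bench, the third was never moved, and the job is handed in at about 21 s on the robot's clock.

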